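# Fit the sample rack onto the turntable of the titrator's sample changer

### The arm

A 6-joint arm with a two-finger parallel gripper is mounted at the origin on a cart in front of the work surface, level with it; the furniture and walls round the work are solid. World frame = base frame: x ahead of the robot, y to its left, z up, the work surface at z = 0. Lengths are in mm, angles in rad, forces in N, time in s.
With the tool pointing down it reaches from about 250 to 850 mm from the base axis. Payload 12.5 kg.
Tool frame: the origin (TCP) lies at the centre of the arm's flange, where the gripper is bolted on; the fingertips stand 186 mm ahead of it and the grasp point (between the pads) lies 167 mm ahead of it; z points along the fingers, y is the line along which they close (so a half turn about z gives the same grasp; the last joint's range is limited). The gripper opens to 93 mm and grips with 3 to 60 N. Pads are 15 mm wide; open, the fingers measure 128 mm over their backs; the gripper's body (75 mm by 188 mm) begins 65 mm behind the grasp point.
Start: joints at [-1.264, 0.351, 1.652, -0, 1.139, -0.085], TCP at [210.037, -508.301, 404.733] pointing down, gripper open.
Joint ranges: [-2.75, 2.75], [-0.79, 2.1], [0.01, 2.65], [-1.57, 4.71], [0.07, 3.14], [-2.87, 2.87]. Speed limits (rad/s): [2.22, 2.22, 2.79, 3.14, 3.14, 3.14].

### API

Orientations are given as a rotation vector (axis times angle).
In Python, from workcell import state, read_camera, camera_info, sign_off, masks_of gives the robot as it stands.
- The arm moves only by the shell command python3 -m creep 'ROWS' [FORCE]. ROWS is a JSON list of rows, 1 to 10 of them, each an object with the fields dx, dy, dz (the shift in mm), turn (a turn about the tool's z in rad), jaw (the finger opening in mm); a field left out counts as zero (the opening has to be given); each row shifts and turns the commanded pose from where the row before left it, along the tool's axes as they then stand; what a row does not reach is not made up. A row lasts 1/10 s, in which the tool goes at most 50 mm and 0.15 rad, less where a joint would pass 70% of its speed; a pose out of reach is approached as far as the arm can. The fingers move at their own pace and stop on an object; FORCE is the grip in N (left out, the last holds). Time passes only in rows, so rows that do not move let the fingers close. It prints the time, the measured TCP pose, the force, the opening and the grip force at its end. Input that does not fit is refused with a message, and nothing moves.
- state(): the state, without advancing time (a new reading comes with each control period).
- read_camera(name): name is "scene" or "top" or "wrist"; returns (picture, depth): 420x560x3 uint8, blue, green, red; 420x560 float32, mm along the optical axis (not along the pixel's ray), 0 where there is no reading.
- camera_info(name): a dict with "mtx" (3x3 intrinsics, pixels), "position" and "rotation" of the camera in the world; the wrist camera has in their place "T_tool_cam" (4x4, takes a point from camera to tool coordinates, whose origin is the TCP and whose axes are the flange's). Camera axes: x right, y down, z forward; pixel columns grow to the right and rows downward; lengths in mm; the calibration is good to about 2 mm. A picture is of the moment at which its call begins: read the wrist's pose just before it. camera_info takes no time and is no camera call.
- sign_off(): hands the job in; it is judged then, once.
Trained networks look in the newest picture that a camera, given by its name, has taken for a name from the list of things; names that differ only in an ending like _2 or _b are one class to them, and where a whole thing is asked for, a point or a joint stands for the part that bears it (a point fixed in the world has none). Each returns a list of dicts, best first, with "confidence" (0 to 1); they miss things now and then, are a little off and sometimes report something else, mostly with a low value. They report only what shows in the picture. A call takes as long as a camera call.
- masks_of(label, camera): "region" (420x560 bool, what is visible of it) and "rect" ([left, top, width, height] in pixels, round what is visible of it).
The state is a dict: "time": time; "q": joint angles; "qd": joint speeds; "tau": joint torques, N m; "tcp_pos": TCP position; "ee_rot": TCP orientation; "force": force on the tool from outside, world axes, zero at the start; "wrist_torque": the same for the moment, N m; "width": finger opening in mm; "finger_force": force on a finger pad.
Only numpy, scipy, OpenCV 4.12 (cv2) and the standard library are available. Lean on these libraries where they do the work, as an engineer would, in place of code of your own. Each camera call takes 0.05 s, during which the arm holds its last target. There are 200 camera calls.

### The job

The round sample rack was only set down on the sample changer: it lies on the tips of the turntable's drive pins. Flip the red index stop fully down over the turntable's edge, so that the turntable cannot run round with the rack, then turn the rack counter-clockwise (seen from above) until its holes find the pins and it drops, and see that it sits fully home, flat on the turntable. Leave the stop down, and do not disturb the cups and the beaker beside the changer.

Things in the scene. Friction and masses are not known exactly. Their poses are not given: they have to be found in the camera images.
- changer_base: sample changer, fixed to the worktop, place and yaw vary: round white housing, navy foot, 184 mm wide, 38 mm high, key pod along its -x (out to 127 mm), bracket of the stop along its +y (out to 168 mm; 23 mm high, hinge cheeks 58 mm). Origin: centre of its underside, on the turntable's axis, z up. The turntable's lug starts between its +x axis and the stop, 0.4 to 1.1 rad short of it.
- turntable_top (a point): centre of the aluminium turntable's top face, 52 mm over the worktop (axes fixed to the housing, not turning). Disc 194 mm wide; 20 mm spindle, top at 93 mm; three round-nosed steel pins, 8 mm thick, 14 mm tall, 120 degrees apart, 42 mm from the axis. The disc runs freely and is dragged along by a rack resting on the pins. Pin angle: varies, hidden under the rack, to be found by feel.
- lug_path (a point): point on the edge of the turntable under the lowered stop, 108 mm from the axis along the changer's +y, 47 mm over the worktop (fixed to the housing). A red lug on the turntable's edge, 14 mm wide, reaching to 119 mm, comes round to here counter-clockwise and is halted by the lowered stop; from then on the turntable stands still and the rack slides on over the pins.
- index_stop (a joint): angle of the index stop, a red blade 16 x 8 x 47 mm with black knob, hinged on a level axis along the changer's x, 148 mm from the turntable's axis along +y, 47 mm over the worktop. 0: up, leaning 20 degrees outward; 0.35: upright; 1.92: fully down, level, end 101 mm from the turntable's axis. Starts at 0 to 0.35. Stiff hinge (0.02 N m): stays where left, must be pushed all the way down.
- stop_knob (a point): centre of the outer end of the stop's black knob, 16 mm across, 35 mm along the blade from the hinge, 18 mm off its middle plane, on the side that faces outward when up and upward when down (then 113 mm from the turntable's axis, 65 mm over the worktop). Can be pushed here from outside, first inward, then down, with closed fingers.
- sample_rack: loose round rack, white with grey floor, 0.45 kg, 180 mm wide, 48 mm high: 6 mm floor and top plates, six pillars. Origin: centre of its underside, z up. Floor: spindle bore and three 12 mm pin holes, 42 mm from the middle, at 0, 120, 240 degrees from its +x. Starts round the spindle on the pin tips, origin 66 mm over the worktop; over the pins it drops to 52 mm. Needs 0.1 to 2 rad past the halt.
- rack_opening (a point): centre, in the top face of the rack's top plate, of the first of six round through openings, 50 mm wide, 60 mm from the rack's middle along its +x (the others every 60 degrees), 48 mm above the rack's underside; 36 mm are free below the top plate. Closed fingers put 15 to 25 mm into an opening can push the rack round. Once the pins are in, it turns no further against the lowered stop.
- sample_cup: bystander: white sample cup with a red lid, 59 mm wide, 66 mm high; origin at the centre of its underside
- cup_small: bystander: small clear cup, 48 mm wide, 75 mm high; origin at the centre of its underside
- beaker: bystander: clear beaker, 82 mm wide, 95 mm high; origin at the centre of its underside

How it is judged (in metres and radians):
On the way, in this order (a step that is already met when the one before it is completed fails the run):
1. the index stop is flipped fully down, with the rack still up on the pins (value of joint index_stop above 1.8 rad and z of sample_rack in the frame of changer_base above 0.06 m), for 0.2 s.
2. the rack has dropped over the pins and lies flat on the turntable (z of sample_rack in the frame of changer_base below 0.0545 m and angle between sample_rack's own z axis and vertical below 0.04 rad), for 0.2 s.
At the end, for the whole second after the job is handed in: The index stop is still down (joint over 1.8 rad), and the rack lies flat on the turntable with the pins in its holes: its origin no more than 54.5 mm above the worktop, within 4 mm of the turntable's axis, tilted less than 0.04 rad, at rest (all of step 2 and value of joint index_stop above 1.8 rad and horizontal distance between sample_rack and changer_base below 0.004 m and linear speed of sample_rack below 0.02 m/s and angular speed of sample_rack below 0.1 rad/s); the robot touches nothing.
It fails at once if the sample cup, the small cup or the beaker is shoved aside (over 30 mm) or tipped (distance of any of sample_cup, cup_small, beaker from where it was at the start of the episode above 0.03 m or angle between any of sample_cup, cup_small, beaker's own z axis and vertical above 0.5 rad).
It also fails if it takes over 61 s, if anything falls off the work surface, if the arm or the gripper's body presses on something with over 40 N, if the wrist force passes 120 N, or if a joint passes its speed limit or range.

## Working session

There is one attempt and no reset: what is moved stays moved. The work goes in short steps, Python scripts to look and compute and a shell command to move; the robot and the scene stay as the last step left them, time stands still between calls to the robot, and variables do not carry over. Pictures are saved under pics/ and viewed, at most 10 in all, crops included, and the job is handed in when it is done.

```bash
mkdir -p pics; cat > h.py <<'E'
import numpy as np, cv2
from workcell import *
from scipy.spatial.transform import Rotation as R
def cam(name):
    s=state(); im,d=read_camera(name); c=camera_info(name); K=np.array(c["mtx"])
    if name=="wrist":
        T=np.eye(4);T[:3,:3]=R.from_rotvec(s["ee_rot"]).as_matrix();T[:3,3]=s["tcp_pos"]
        T=T@np.array(c["T_tool_cam"])
    else:
        T=np.eye(4);r=np.array(c["rotation"]);T[:3,:3]=r if r.shape==(3,3) else R.from_rotvec(r).as_matrix();T[:3,3]=c["position"]
    v,u=np.mgrid[:420,:560]
    P=np.stack([(u-K[0,2])/K[0,0]*d,(v-K[1,2])/K[1,1]*d,d],-1)@T[:3,:3].T+T[:3,3]
    P[d<=0]=np.nan
    return im,d,P,K,T
E
python3 - <<'E'
from h import *
s=state();print(s["time"],s["tcp_pos"],s["ee_rot"],R.from_rotvec(s["ee_rot"]).as_matrix().round(3))
ims=[]
for n in ["top","scene"]:
    im,d,P,K,T=cam(n); ims.append(im); np.save(n+"P.npy",P); print(n,T.round(2),K.round(1))
    for l in ["changer_base","sample_rack","index_stop","sample_cup","cup_small","beaker"]:
        for m in masks_of(l,n)[:2]:
            p=P[m["region"]]; print(l,round(m["confidence"],2),m["rect"],m["region"].sum(),np.nanmedian(p,0).round(1),np.nanmin(p,0).round(),np.nanmax(p,0).round())
    cv2.imwrite(f"pics/{n}.png",im)
E
```

```text
0.0 [ 210.01532977 -508.18567197  404.20582733] [-3.08038616e+00 -6.11298933e-01  2.13459910e-04] [[ 0.924  0.382 -0.   ]
 [ 0.382 -0.924  0.001]
 [ 0.    -0.001 -1.   ]]
top [[ 3.00000e-02 -1.00000e+00  8.00000e-02  4.73170e+02]
 [-1.00000e+00 -3.00000e-02 -1.00000e-02  7.11900e+01]
 [ 1.00000e-02 -8.00000e-02 -1.00000e+00  1.18241e+03]
 [ 0.00000e+00  0.00000e+00  0.00000e+00  1.00000e+00]] [[534.8   0.  277.5]
 [  0.  534.8 210.3]
 [  0.    0.    1. ]]
changer_base 0.9 [230.1, 192.2, 112.7, 87.4] 1773 [488.4  75.9  32.1] [413. -78.  -5.] [599. 162. 119.]
changer_base 0.32 [350.7, 146.0, 44.3, 36.2] 1265 [ 666.4 -142.7   33.2] [ 623. -189.   -2.] [717. -96. 100.]
sample_rack 0.98 [267.0, 175.5, 87.8, 83.1] 6152 [544.9  -5.9  75.6] [ 453. -111.   -3.] [633.  85. 121.]
sample_rack 0.74 [230.5, 184.5, 110.6, 96.1] 1581 [488.6  82.2  31.2] [413. -72.  -3.] [618. 160. 117.]
index_stop 0.61 [351.9, 145.0, 44.0, 40.8] 1185 [ 667.1 -142.9   33.9] [ 623. -189.   -1.] [710. -96.  99.]
sample_cup 0.56 [378.1, 240.9, 29.7, 29.8] 633 [ 473.9 -176.4   66.3] [ 445. -207.   16.] [ 502. -149.   74.
[... 628 characters left out ...]
90.9] 3047 [482.9  62.6  34.4] [412. -96.  -1.] [630. 162. 116.]
sample_rack 0.95 [278.7, 154.1, 82.4, 76.8] 4781 [533.7   0.6  77.4] [ 452. -174.   -4.] [718.  87. 120.]
index_stop 0.62 [276.1, 242.6, 11.4, 15.0] 126 [491.4 147.2  82.9] [484. 133.  25.] [512. 162.  97.]
sample_cup 0.62 [382.7, 168.4, 28.7, 38.2] 765 [ 466.4 -166.1   65.1] [ 443. -208.    0.] [ 501. -146.   72.]
cup_small 0.83 [366.2, 146.3, 22.4, 31.4] 564 [ 549.2 -189.6   52.1] [ 530. -221.    2.] [ 577. -171.   81.]
beaker 0.67 [310.7, 122.1, 30.0, 49.0] 1078 [ 663.8 -137.2   70.3] [ 590. -243.   -4.] [776. -55. 119.]
beaker 0.23 [381.2, 168.2, 29.7, 39.9] 789 [ 466.3 -166.9   65. ] [ 443. -238.   -2.] [ 505. -146.   72.]
```

```bash
python3 - <<'E'
from h import *
a=cv2.imread("pics/top.png")[130:300,200:440];b=cv2.imread("pics/scene.png")[110:290,220:440]
cv2.imwrite("pics/a.png",np.vstack([cv2.resize(a,None,fx=1.66,fy=1.66,interpolation=3)[:, :398],cv2.resize(b,(398,300),interpolation=3)]))
cv2.imwrite("pics/a.png",np.hstack([cv2.resize(a,(400,283)),cv2.resize(b,(400,283))]))
for n in ["top","scene"]:
    P=np.load(n+"P.npy");z=P[...,2]
    m=(abs(z-114)<5)&(np.hypot(P[...,0]-543,P[...,1]+5)<115)
    p=P[m]
    c,r=cv2.minEnclosingCircle(p[:,:2].astype(np.float32));print(n,m.sum(),c,r,np.median(p[:,2]))
    hull=cv2.convexHull(p[:,:2].astype(np.float32))[:,0]
    A=np.c_[2*hull,np.ones(len(hull))];s=np.linalg.lstsq(A,(hull**2).sum(1),rcond=None)[0];print(s[:2],np.sqrt(s[2]+s[:2]@s[:2]))
    im=cv2.imread(f"pics/{n}.png").astype(int)
    red=(im[...,2]>im[...,1]+50)&(im[...,2]>im[...,0]+50)
    k,l,st,ce=cv2.connectedComponentsWithStats(red.astype(np.uint8))
    for i in range(1,k):
        if st[i,4]>8: q=P[l==i];print(st[i],np.nanmedian(q,0).round(1),np.nanmin(q,0).round(),np.nanmax(q,0).round())
E
```

```text
top 2664 (543.34375, -5.264514923095703) 90.10975646972656 114.48504553930616
[543.23299807  -5.08109343] 89.68994057655178
[260 191  12  10  67] [590.4  91.   52.6] [581.  78.  48.] [601. 102.  58.]
[243 235   3   7  12] [500.  132.6  54. ] [494. 130.  51.] [506. 135.  58.]
[235 236   5   8  27] [496.5 144.7  93.6] [488. 140.  87.] [503. 149.  98.]
[378 240  29  29 631] [ 474.2 -178.3   66.4] [ 445. -207.   -1.] [ 505. -150.   74.]
scene 2125 (542.96337890625, -3.4736108779907227) 91.57327270507812 115.18588834332172
[542.57506007  -3.82478037] 90.13212801082977
[470   0  21  19 297] [ 642.1 -632.8  227.3] [ 629. -653.  200.] [ 666. -623.  253.]
[496   0   4   9  14] [ 655.7 -742.8  192.9] [ 640. -749.  182.] [ 661. -710.  225.]
[504   0   6  10  14] [ 637.1 -750.1  198.5] [ 633. -756.  187.] [ 639. -746.  212.]
[497  22   3   5  11] [ 636.2 -744.4  140.8] [ 634. -748.  137.] [ 641. -740.  151.]
[384 170  27  21 429] [ 471.6 -174.1   67.1] [ 443. -225.    1.] [ 538. -146.   72.]
[265 211  11   8  62] [589.4  93.8  52.9] [582.  81.  46.] [598. 104.  59.]
[276 241   7   7  29] [495.  147.2  93.4] [487. 142.  87.] [503. 151.  97.]
```

View pics/a.png

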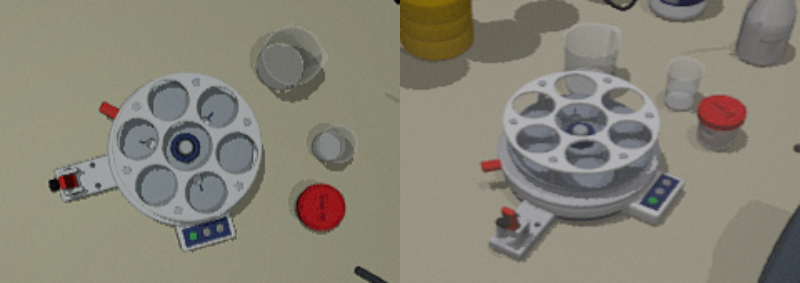

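The picture shows the rack in the middle, the lug at about (110,110) of the left crop, and the stop at about (68,182) leaning outward. The bystanders stand to the right. The centre is about (543, -4.5) and the yaw about 0.303. I'll turn the tool so its x axis lies along the changer's +y, then move above the outside of the stop.

```bash
python3 -m creep '[{"turn": -0.148, "jaw": 0}, {"turn": -0.148, "jaw": 0}, {"turn": -0.148, "jaw": 0}, {"turn": -0.148, "jaw": 0}, {"turn": -0.148, "jaw": 0}, {"turn": -0.148, "jaw": 0}, {"turn": -0.148, "jaw": 0}, {"turn": -0.148, "jaw": 0}, {"turn": -0.148, "jaw": 0}, {"turn": -0.15, "jaw": 0}]' 20 | tail -5
python3 -m creep '[{"dx": 34, "dy": 27.5, "jaw": 0}, {"dx": 34, "dy": 27.5, "jaw": 0}, {"dx": 34, "dy": 27.5, "jaw": 0}, {"dx": 34, "dy": 27.5, "jaw": 0}, {"dx": 34, "dy": 27.5, "jaw": 0}, {"dx": 34, "dy": 27.5, "jaw": 0}, {"dx": 34, "dy": 27.5, "jaw": 0}, {"dx": 34, "dy": 27.5, "jaw": 0}, {"dx": 34, "dy": 27.5, "jaw": 0}, {"dx": 34, "dy": 27.5, "jaw": 0}]' | tail -5
python3 -m creep '[{"dx": 34, "dy": 27.5, "jaw": 0}, {"dx": 34, "dy": 27.5, "jaw": 0}, {"dx": 34, "dy": 27.5, "jaw": 0}, {"dx": 34, "dy": 27.5, "jaw": 0}, {"dx": 34, "dy": 27.5, "jaw": 0}, {"dx": 34, "dy": 27.5, "jaw": 0}, {"dx": 34, "dy": 27.5, "jaw": 0}, {"jaw": 0}, {"jaw": 0}]' | tail -5
python3 - <<'E'
from h import *
s=state();Rm=R.from_rotvec(s["ee_rot"]).as_matrix();print(s["tcp_pos"],np.arctan2(Rm[1,0],Rm[0,0]),s["q"],s["width"])
im,d,P,K,T=cam("wrist");print(T.round(2))
cv2.imwrite("pics/w1.png",im);np.save("w1P.npy",P)
h=im.astype(int);red=(h[...,2]>h[...,1]+50)&(h[...,2]>h[...,0]+50)
k,l,st,ce=cv2.connectedComponentsWithStats(red.astype(np.uint8))
for i in range(1,k):
    if st[i,4]>20: q=P[l==i];print(st[i],np.nanmedian(q,0).round(1),np.nanmin(q,0).round(),np.nanmax(q,0).round())
E
```

```text
tcp_pos: [210.0, -508.3, 404.7]
ee_rot: [1.853, 2.537, 0.0]
force: [1.2, 0.9, -0.5]
width: 17.4
finger_force: 0.0
tcp_pos: [371.3, -100.0, 405.0]
ee_rot: [1.86, 2.53, 0.0]
force: [1.1, -0.3, 0.1]
width: 0.4
finger_force: 0.0
tcp_pos: [483.6, 183.3, 404.4]
ee_rot: [-1.858, -2.532, 0.001]
force: [-0.0, -0.7, -0.2]
width: 0.6
finger_force: 0.0
[483.63580471 183.2850045  404.37679595] 1.8754156427368225 [ 2.72252235e-01  2.91797643e-01  1.73562829e+00 -1.96609063e-04
  1.11498327e+00 -3.22804011e-02] 0.5797804269470684
[[ 9.5000e-01  2.9000e-01  8.0000e-02  4.5981e+02]
 [ 3.0000e-01 -9.1000e-01 -2.7000e-01  2.5873e+02]
 [-0.0000e+00  2.8000e-01 -9.6000e-01  3.8456e+02]
 [ 0.0000e+00  0.0000e+00  0.0000e+00  1.0000e+00]]
[272 230  18  16 184] [496.1 147.6  92.6] [488. 118.  21.] [514. 152.  95.]
```

View pics/w1.png

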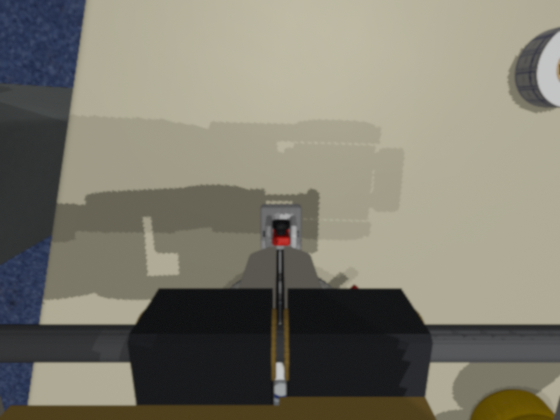

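The wrist picture confirms the stop at (282,230), with its end at (496,148,93). That is 159 mm from the axis and 0 lateral, so the frame is right. I'll lower outside it and push inward.

```bash
python3 -m creep '[{"dz": 37, "jaw": 0}, {"dz": 37, "jaw": 0}, {"dz": 37, "jaw": 0}, {"dz": 37, "jaw": 0}, {"jaw": 0}, {"jaw": 0}]' | tail -5
python3 -m creep '[{"dx": -10, "jaw": 0}, {"dx": -10, "jaw": 0}, {"dx": -8, "jaw": 0}, {"dx": -8, "jaw": 0}, {"dx": -8, "jaw": 0}, {"dx": -8, "jaw": 0}, {"dx": -7, "jaw": 0}, {"jaw": 0}, {"jaw": 0}]' | tail -5
python3 -m creep '[{"dz": -15, "jaw": 0}, {"dz": -15, "jaw": 0}, {"dx": -12, "jaw": 0}, {"dx": -12, "jaw": 0}, {"jaw": 0}]' | tail -5
python3 -m creep '[{"dz": 10, "jaw": 0}, {"dz": 10, "jaw": 0}, {"dz": 7, "jaw": 0}, {"dz": 4, "jaw": 0}, {"dz": 2, "jaw": 0}, {"jaw": 0}, {"jaw": 0}]' | tail -5
```

```text
tcp_pos: [484.0, 182.1, 257.7]
ee_rot: [-1.862, -2.53, 0.0]
force: [0.5, -0.2, 0.7]
width: 0.4
finger_force: 0.0
tcp_pos: [501.4, 126.4, 256.7]
ee_rot: [-1.861, -2.531, 0.0]
force: [-0.7, -0.6, -0.9]
width: 0.7
finger_force: 0.0
tcp_pos: [508.8, 102.2, 286.0]
ee_rot: [-1.862, -2.53, 0.001]
force: [-0.0, -0.0, 0.1]
width: 0.7
finger_force: 0.0
tcp_pos: [508.6, 103.7, 253.9]
ee_rot: [1.861, 2.531, 0.0]
force: [0.7, -0.0, 0.0]
width: 0.5
finger_force: 0.0
```

```bash
python3 -m creep '[{"dz": 1.5, "jaw": 0}, {"dz": 1.5, "jaw": 0}, {"jaw": 0}, {"jaw": 0}]' | tail -5
python3 -m creep '[{"dz": 1, "jaw": 0}, {"jaw": 0}, {"jaw": 0}]' | tail -5
python3 - <<'E'
from h import *
im,d,P,K,T=cam("scene");cv2.imwrite("pics/s2.png",cv2.resize(im[110:290,200:440],(800,600)))
E
```

```text
tcp_pos: [508.7, 103.6, 251.2]
ee_rot: [1.86, 2.531, 0.001]
force: [-0.7, -0.2, 5.9]
width: 0.1
finger_force: 2.8
tcp_pos: [508.8, 103.6, 250.9]
ee_rot: [1.86, 2.531, 0.001]
force: [-3.6, -2.0, 14.7]
width: 0.5
finger_force: 7.4
```

View pics/s2.png

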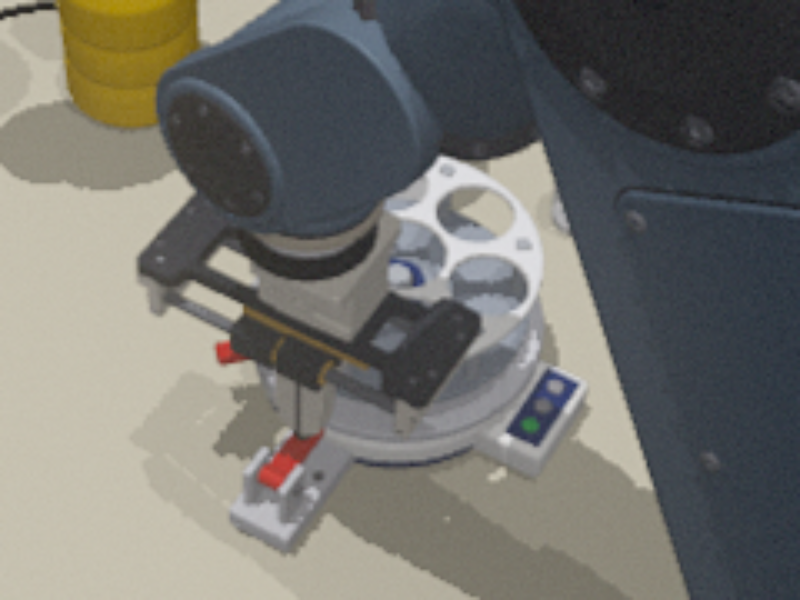

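The stop is down: it takes 15 N with the tip at 65 mm, and the picture shows the blade level under the fingers. Next I'll lift and find the rack's openings.

```bash
python3 -m creep '[{"dz": -40, "jaw": 0}, {"dz": -40, "jaw": 0}, {"jaw": 0}]' | tail -5
python3 - <<'E'
from h import *
from scipy.optimize import minimize
def fit(P,c0):
    z=P[...,2];p=P[(abs(z-114)<4)&(np.hypot(P[...,0]-c0[0],P[...,1]-c0[1])<87)][:,:2]-c0
    a=np.linspace(0,np.pi/3,240,endpoint=False);sc=[]
    for t in a:
        th=t+np.arange(6)*np.pi/3
        D=np.hypot(p[:,0,None]-60*np.cos(th),p[:,1,None]-60*np.sin(th)).min(1)
        sc.append((np.clip(25-D,0,None)).sum())
    return a[np.argmin(sc)],len(p)
for n in ["top","scene"]:
    print(n,fit(np.load(n+"P.npy"),np.array([543,-4.5])))
s=state();print(s["time"],s["q"])
for l in ["index_stop"]:
    im,d,P,K,T=cam("scene")
    h=im.astype(int);red=(h[...,2]>h[...,1]+50)&(h[...,2]>h[...,0]+50)
    k,lb,st,ce=cv2.connectedComponentsWithStats(red.astype(np.uint8))
    for i in range(1,k):
        q=P[lb==i]
        if st[i,4]>10: print(st[i],np.nanmedian(q,0).round(1),np.nanmin(q,0).round(),np.nanmax(q,0).round())
E
```

```text
tcp_pos: [509.5, 103.8, 334.3]
ee_rot: [1.857, 2.527, 0.008]
force: [1.0, 0.7, -0.7]
width: 0.4
finger_force: 0.0
top (np.float64(0.41015237421866746), 2172)
scene (np.float64(0.41015237421866746), 1679)
7.4 [ 1.11393972e-01  3.83392516e-01  1.79960010e+00  5.18892336e-05
  9.50707543e-01 -1.91645002e-01]
[384 170  27  23 488] [ 471.  -172.3   66.9] [ 444. -229.    2.] [ 538. -147.   73.]
[265 211  11   8  68] [588.4  93.7  52.8] [580.  81.  44.] [598. 105.  57.]
[277 239  20  18 131] [502.5 124.6  52.6] [491.  94.  26.] [529. 144.  58.]
```

```bash
python3 -m creep '[{"dx": -27, "dy": 14.8, "jaw": 0}, {"dx": -27, "dy": 14.8, "jaw": 0}, {"dx": -27, "dy": 14.8, "jaw": 0}, {"dx": -26, "dy": 14.8, "jaw": 0}, {"jaw": 0}]' | tail -5
python3 -m creep '[{"turn": 0.1465, "jaw": 0}, {"turn": 0.1465, "jaw": 0}, {"turn": 0.1465, "jaw": 0}, {"turn": 0.1465, "jaw": 0}, {"turn": 0.1465, "jaw": 0}, {"turn": 0.1465, "jaw": 0}, {"turn": 0.1465, "jaw": 0}, {"turn": 0.1465, "jaw": 0}, {"turn": 0.1465, "jaw": 0}, {"turn": 0.1465, "jaw": 0}]' | tail -5
cat > p.py <<'E'
from h import *
c=np.array([543,-4.5])
s=state();Rm=R.from_rotvec(s["ee_rot"]).as_matrix();d=s["tcp_pos"][:2]-c
print("t",s["time"],"psi",np.arctan2(Rm[1,0],Rm[0,0]).round(3),"alpha",np.arctan2(d[1],d[0]).round(3),"r",np.hypot(*d).round(1),"tipz",s["tcp_pos"][2]-186,"F",np.round(s["force"],1),"M",np.round(s["wrist_torque"],2),"tilt",Rm[2,2],"q",np.round(s["q"],2),"toolxy to centre",(Rm.T@np.r_[-d,0])[:2])
E
python3 -m creep '[{"jaw": 0}, {"jaw": 0}]' | tail -5;python3 p.py
```

```text
tcp_pos: [598.3, 17.1, 328.1]
ee_rot: [-1.863, -2.529, 0.001]
force: [-0.2, 0.6, -0.3]
width: 0.4
finger_force: 0.0
tcp_pos: [596.3, 19.8, 328.5]
ee_rot: [-3.077, -0.629, 0.003]
force: [0.1, 0.5, -0.3]
width: 0.3
finger_force: 0.0
tcp_pos: [596.6, 19.5, 329.0]
ee_rot: [-3.074, -0.645, 0.002]
force: [0.8, 0.3, -0.5]
width: 0.2
finger_force: 0.0
t 9.15 psi 0.413 alpha 0.422 r 58.7 tipz 142.9935181320106 F [ 0.8  0.3 -0.5] M [-0.03 -0.02 -0.02] tilt -0.9999992395897958 q [-0.05  0.52  1.6   0.    1.03  1.11] toolxy to centre [-58.72208665   0.49116092]
```

```bash
python3 -m creep '[{"dz": 10, "jaw": 0}, {"dz": 10, "jaw": 0}, {"dz": 10, "jaw": 0}, {"dz": 8, "jaw": 0}, {"dz": 8, "jaw": 0}, {"dz": 7, "jaw": 0}, {"jaw": 0}, {"jaw": 0}]' | tail -5;python3 p.py
python3 -m creep '[{"dx": -0.2, "dy": -3, "turn": -0.05, "jaw": 0}, {"dx": -0.2, "dy": -3, "turn": -0.05, "jaw": 0}, {"dx": -0.2, "dy": -3, "turn": -0.05, "jaw": 0}, {"dx": -0.2, "dy": -3, "turn": -0.05, "jaw": 0}, {"dx": -0.2, "dy": -3, "turn": -0.05, "jaw": 0}, {"dx": -0.2, "dy": -3, "turn": -0.05, "jaw": 0}, {"jaw": 0}]' | tail -5;python3 p.py
```

```text
tcp_pos: [597.1, 19.2, 276.8]
ee_rot: [3.076, 0.638, 0.0]
force: [-0.3, -1.3, 0.2]
width: 1.0
finger_force: 0.0
t 9.95 psi 0.409 alpha 0.413 r 59.0 tipz 90.79449650630892 F [-0.3 -1.3  0.2] M [ 0.02 -0.01  0.01] tilt -0.999999993185795 q [-0.05  0.59  1.63 -0.    0.93  1.12] toolxy to centre [-59.00879383   0.22199109]
tcp_pos: [586.8, 34.2, 277.3]
ee_rot: [2.946, 1.092, 0.001]
force: [0.1, -0.2, 0.6]
width: 0.6
finger_force: 0.0
t 10.65 psi 0.71 alpha 0.724 r 58.5 tipz 91.2591487849204 F [ 0.1 -0.2  0.6] M [-0.    0.   -0.03] tilt -0.9999996764322574 q [-0.02  0.57  1.65  0.    0.91  0.84] toolxy to centre [-58.46812685   0.80375645]
```

```bash
echo '
import sys; sys.exit(int(np.hypot(*s["force"][:2])>8))' >> p.py
python3 -m creep '[{"dx": -0.2, "dy": -3, "turn": -0.05, "jaw": 0}, {"dx": -0.2, "dy": -3, "turn": -0.05, "jaw": 0}, {"dx": -0.2, "dy": -3, "turn": -0.05, "jaw": 0}, {"dx": -0.2, "dy": -3, "turn": -0.05, "jaw": 0}, {"dx": -0.2, "dy": -3, "turn": -0.05, "jaw": 0}, {"dx": -0.2, "dy": -3, "turn": -0.05, "jaw": 0}]' >/dev/null;python3 p.py &&
python3 -m creep '[{"dy": -1.8, "turn": -0.03, "jaw": 0}, {"dx": -0.1, "dy": -1.8, "turn": -0.03, "jaw": 0}, {"dy": -1.8, "turn": -0.03, "jaw": 0}, {"dx": -0.1, "dy": -1.8, "turn": -0.03, "jaw": 0}, {"dy": -1.8, "turn": -0.03, "jaw": 0}]' >/dev/null;python3 p.py &&
python3 -m creep '[{"dy": -1.8, "turn": -0.03, "jaw": 0}, {"dx": -0.1, "dy": -1.8, "turn": -0.03, "jaw": 0}, {"dy": -1.8, "turn": -0.03, "jaw": 0}, {"dx": -0.1, "dy": -1.8, "turn": -0.03, "jaw": 0}, {"dy": -1.8, "turn": -0.03, "jaw": 0}]' >/dev/null;python3 p.py &&
python3 -m creep '[{"dy": -1.8, "turn": -0.03, "jaw": 0}, {"dx": -0.1, "dy": -1.8, "turn": -0.03, "jaw": 0}, {"dy": -1.8, "turn": -0.03, "jaw": 0}, {"dx": -0.1, "dy": -1.8, "turn": -0.03, "jaw": 0}, {"dy": -1.8, "turn": -0.03, "jaw": 0}]' >/dev/null;python3 p.py
python3 - <<'E'
from h import *
im,d,P,K,T=cam("scene");cv2.imwrite("pics/s3.png",cv2.resize(im[110:290,200:440],(800,600)))
E
```

```text
t 11.25 psi 1.009 alpha 1.029 r 57.9 tipz 91.11806050541344 F [ 0.1 -0.3  0.7] M [-0.06 -0.01 -0.03] tilt -0.9999996157074122 q [-0.    0.55  1.69 -0.    0.9   0.56] toolxy to centre [-57.91638916   1.16478247]
t 11.75 psi 1.161 alpha 1.186 r 58.1 tipz 90.85838115102689 F [1.  1.  1.1] M [ 0.04 -0.27 -0.06] tilt -0.9999997078577003 q [0.01 0.54 1.71 0.   0.89 0.42] toolxy to centre [-58.10716477   1.47499272]
t 12.25 psi 1.311 alpha 1.343 r 58.3 tipz 90.7751439945987 F [ 2.  -1.1 -0.4] M [-0.11 -0.46  0.02] tilt -0.9999999741057115 q [ 0.01  0.53  1.74 -0.    0.88  0.27] toolxy to centre [-58.22170362   1.86182232]
t 12.75 psi 1.461 alpha 1.498 r 58.5 tipz 90.76258046364234 F [ 1.9 -1.4 -0.4] M [-0.22 -0.48 -0.01] tilt -0.9999999985258484 q [0.01 0.52 1.76 0.   0.87 0.12] toolxy to centre [-58.48767615   2.15064255]
```

View pics/s3.png

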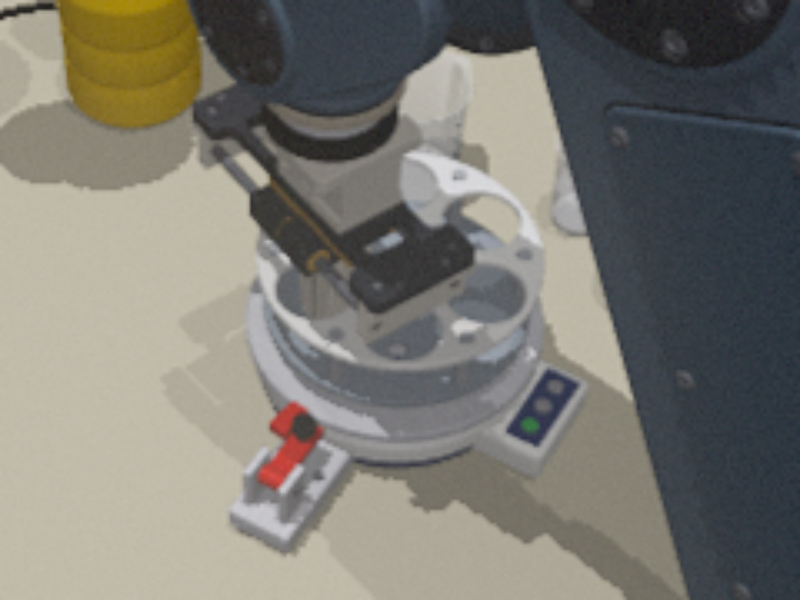

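The lug at (290,425) is halted against the lowered stop, and the rack now slides over the pins. I'll keep turning slowly with a force check.

```bash

python3 -m creep '[{"dy": -1.7, "turn": -0.03, "jaw": 0}, {"dy": -1.7, "turn": -0.03, "jaw": 0}, {"dy": -1.7, "turn": -0.03, "jaw": 0}, {"dy": -1.7, "turn": -0.03, "jaw": 0}, {"dy": -1.7, "turn": -0.03, "jaw": 0}]' >/dev/null;python3 p.py &&
python3 -m creep '[{"dy": -1.7, "turn": -0.03, "jaw": 0}, {"dy": -1.7, "turn": -0.03, "jaw": 0}, {"dy": -1.7, "turn": -0.03, "jaw": 0}, {"dy": -1.7, "turn": -0.03, "jaw": 0}, {"dy": -1.7, "turn": -0.03, "jaw": 0}]' >/dev/null;python3 p.py &&
python3 -m creep '[{"dy": -1.7, "turn": -0.03, "jaw": 0}, {"dy": -1.7, "turn": -0.03, "jaw": 0}, {"dy": -1.7, "turn": -0.03, "jaw": 0}, {"dy": -1.7, "turn": -0.03, "jaw": 0}, {"dy": -1.7, "turn": -0.03, "jaw": 0}]' >/dev/null;python3 p.py &&
python3 -m creep '[{"dy": -1.7, "turn": -0.03, "jaw": 0}, {"dy": -1.7, "turn": -0.03, "jaw": 0}, {"dy": -1.7, "turn": -0.03, "jaw": 0}, {"dy": -1.7, "turn": -0.03, "jaw": 0}, {"dy": -1.7, "turn": -0.03, "jaw": 0}]' >/dev/null;python3 p.py
python3 - <<'E'
from h import *
im,d,P,K,T=cam("scene");q=P[np.hypot(P[...,0]-543,P[...,1]+4.5)<88]
print(np.histogram(q[:,2],bins=np.arange(90,125,3)))
E
```

```text
t 13.3 psi 1.611 alpha 1.643 r 59.0 tipz 90.75278849458994 F [ 2.4 -0.9 -0.1] M [-0.17 -0.56  0.01] tilt -0.9999999986158162 q [ 0.01  0.5   1.78  0.    0.86 -0.03] toolxy to centre [-58.92841487   1.84261906]
t 13.8 psi 1.761 alpha 1.786 r 59.3 tipz 90.76524619720482 F [ 1.9 -1.2 -0.2] M [-0.12 -0.53 -0.01] tilt -0.9999999924129415 q [ 0.01  0.49  1.8   0.    0.85 -0.18] toolxy to centre [-59.33057398   1.46242706]
t 14.3 psi 1.911 alpha 1.929 r 59.7 tipz 90.76583821846123 F [2.1 0.  0.4] M [-0.05 -0.49  0.03] tilt -0.99999999330697 q [ 0.01  0.48  1.83  0.    0.84 -0.33] toolxy to centre [-59.67255889   1.03298838]
t 14.8 psi 2.061 alpha 2.071 r 59.9 tipz 90.76794839940533 F [ 2.6 -0.4  0.1] M [-0.06 -0.52  0.04] tilt -0.9999999810631024 q [ 0.    0.47  1.85  0.    0.83 -0.49] toolxy to centre [-59.93619518   0.56305917]
(array([ 14,  11,  10,  12,  12,  11,  24, 182, 481, 140,  24]), array([ 90,  93,  96,  99, 102, 105, 108, 111, 114, 117, 120, 123]))
```

```bash

python3 -m creep '[{"dy": -1.8, "turn": -0.03, "jaw": 0}, {"dx": -0.1, "dy": -1.8, "turn": -0.03, "jaw": 0}, {"dy": -1.8, "turn": -0.03, "jaw": 0}, {"dx": -0.1, "dy": -1.8, "turn": -0.03, "jaw": 0}, {"dy": -1.8, "turn": -0.03, "jaw": 0}]' >/dev/null;python3 p.py &&
python3 -m creep '[{"dy": -1.8, "turn": -0.03, "jaw": 0}, {"dx": -0.1, "dy": -1.8, "turn": -0.03, "jaw": 0}, {"dy": -1.8, "turn": -0.03, "jaw": 0}, {"dx": -0.1, "dy": -1.8, "turn": -0.03, "jaw": 0}, {"dy": -1.8, "turn": -0.03, "jaw": 0}]' >/dev/null;python3 p.py &&
python3 -m creep '[{"dy": -1.8, "turn": -0.03, "jaw": 0}, {"dx": -0.1, "dy": -1.8, "turn": -0.03, "jaw": 0}, {"dy": -1.8, "turn": -0.03, "jaw": 0}, {"dx": -0.1, "dy": -1.8, "turn": -0.03, "jaw": 0}, {"dy": -1.8, "turn": -0.03, "jaw": 0}]' >/dev/null;python3 p.py &&
python3 -m creep '[{"dy": -1.8, "turn": -0.03, "jaw": 0}, {"dx": -0.1, "dy": -1.8, "turn": -0.03, "jaw": 0}, {"dy": -1.8, "turn": -0.03, "jaw": 0}, {"dx": -0.1, "dy": -1.8, "turn": -0.03, "jaw": 0}, {"dy": -1.8, "turn": -0.03, "jaw": 0}]' >/dev/null;python3 p.py
python3 - <<'E'
from h import *
im,d,P,K,T=cam("scene");q=P[np.hypot(P[...,0]-543,P[...,1]+4.5)<88]
print(np.histogram(q[:,2],bins=np.arange(90,125,3)))
E
```

```text
t 15.35 psi 2.21 alpha 2.22 r 60.0 tipz 90.74186162026638 F [1.6 1.  0.8] M [ 0.05 -0.5  -0.04] tilt -0.9999999642413981 q [-0.01  0.45  1.87  0.    0.82 -0.65] toolxy to centre [-60.01567641   0.57781109]
t 15.85 psi 2.36 alpha 2.37 r 60.0 tipz 90.75305631780105 F [ 1.8  0.3 -0.1] M [ 0.1  -0.54  0.01] tilt -0.9999999663820016 q [-0.02  0.44  1.88  0.    0.81 -0.81] toolxy to centre [-59.99674731   0.57143979]
t 16.35 psi 2.51 alpha 2.523 r 60.3 tipz 90.51789918127838 F [ 0.9 -0.4 -0.4] M [ 0.07 -0.12 -0.07] tilt -0.9999988903568234 q [-0.03  0.43  1.9   0.    0.81 -0.97] toolxy to centre [-60.32223431   0.76808167]
t 16.85 psi 2.66 alpha 2.665 r 60.2 tipz 90.80812717841917 F [2.6 8.3 2.3] M [ 1.51 -0.56 -0.11] tilt -0.9999993155343475 q [-0.05  0.43  1.91  0.    0.8  -1.14] toolxy to centre [-60.24880859   0.34031426]
(array([  4,  14,  74, 472, 360,  42,  20,  14,  15,  12,  23]), array([ 90,  93,  96,  99, 102, 105, 108, 111, 114, 117, 120, 123]))
```

The rack's top went from about 115 to about 101 mm and the push force rose, so it dropped. I'll back off, lift clear and check.

```bash
python3 -m creep '[{"dy": 2, "jaw": 0}, {"dy": 2, "jaw": 0}, {"dy": 1, "jaw": 0}, {"jaw": 0}]' | tail -5
python3 -m creep '[{"dz": -10, "jaw": 0}, {"dz": -20, "jaw": 0}, {"dz": -40, "jaw": 0}, {"dz": -40, "jaw": 0}, {"dz": -40, "jaw": 0}, {"dx": 40, "jaw": 0}, {"dx": 45, "jaw": 0}, {"dx": 45, "jaw": 0}, {"jaw": 0}]' | tail -5
python3 - <<'E'
from h import *
print(state()["time"])
for n in ["top","scene"]:
    im,d,P,K,T=cam(n)
    m=(abs(P[...,2]-101)<4)&(np.hypot(P[...,0]-543,P[...,1]+4.5)<100); p=P[m]
    A=np.c_[p[:,:2]-[543,-4.5],np.ones(len(p))];s=np.linalg.lstsq(A,p[:,2],rcond=None)[0];print(n,len(p),s,cv2.minEnclosingCircle(p[:,:2].astype(np.float32)))
    h=im.astype(int);red=(h[...,2]>h[...,1]+50)&(h[...,2]>h[...,0]+50)&(np.hypot(P[...,0]-507,P[...,1]-120)<45);print(np.nanmedian(P[red],0))
    if n=="scene":cv2.imwrite("pics/s4.png",cv2.resize(im[110:290,200:440],(800,600)))
E
```

```text
tcp_pos: [491.8, 27.3, 276.6]
ee_rot: [-0.751, -3.05, 0.0]
force: [0.5, -0.3, -0.6]
width: 0.2
finger_force: 0.0
tcp_pos: [373.2, 88.7, 427.3]
ee_rot: [-0.748, -3.051, -0.0]
force: [0.8, -0.3, -0.3]
width: 0.4
finger_force: 0.0
18.2
top 2504 [ 4.26881911e-04 -2.05807114e-04  1.00771433e+02] ((542.6885375976562, -5.939697742462158), 90.0338134765625)
[507.40008259 112.6535248   52.01819089]
scene 999 [-6.04418571e-05  1.24238583e-03  1.01300382e+02] ((542.7659301757812, -3.626418113708496), 91.31636047363281)
[505.39770683 115.20938513  53.07205326]
```

View pics/s4.png

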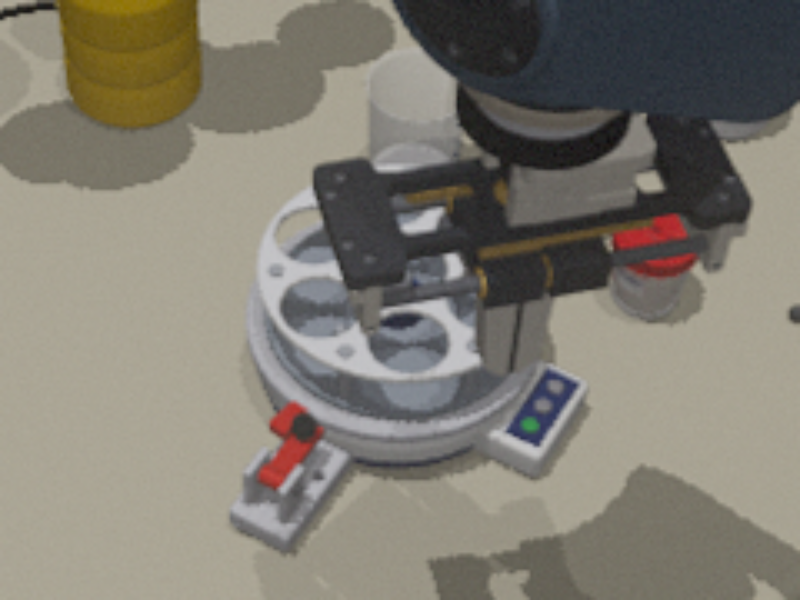

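Both views show a drop of 13.7 to 13.9 mm (14 expected), a tilt of about 0.001 rad and an unchanged centre. The stop is level with the lug against it at (290,425), and the arm is clear.

```bash
python3 -c "from workcell import sign_off; print(sign_off())"
```

```text
the job is handed in; nothing more can be done
None
```

I flipped the stop fully down, turned the rack counter-clockwise until it dropped flat onto the turntable, and handed the job in at about 18 s with the arm clear; sign-off returned no verdict.

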